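# Screw the cap onto the spare-fuse canister

## Task

Close the grey spare-fuse canister: set the black cap with the orange hexagon upright on its neck so that it rests on top of the thread, and turn it backward (anticlockwise seen from above) until it drops into the thread start. Let go so that it sits there by itself, then take hold again and screw it forward (clockwise) down to its stop, white marks at the red marks. Leave the mug, the round wiring box, the tape roll and the pliers where they are.

Things in the scene. Friction and masses are not known exactly. Their poses are not given: they have to be found in the camera images.
- cap: Loose round black screw cap, 0.2 to 0.4 kg, upright on its rim. Origin: centre of the lower rim, z up. Skirt 104 mm outside, 96 mm inside diameter, bead of 110 mm round the lowest 12 mm; flat top at 56 mm, 90 mm high with the hexagon. White marks on top and skirt lie on its x axis, +x and -x. Alike after half a turn.
- cap_hexagon (a point): Middle of the orange plastic hexagon on the cap, 73 mm above the rim: 54 mm across flats, 34 mm high (56 to 90 mm above the rim), to be gripped across two flats. Flats face along the cap's x axis and at 60 and 120 degrees from it.
- cap_pin (a point): Inner part of one of the two steel pins inside the skirt, 42.5 mm out on the cap's +x axis (the other on -x), 31 mm above the rim. Pins are 6 mm thick, point inward, and run on the canister's thread.
- canister: Grey canister fixed to the bench, foot 140 mm wide, spare fuses inside. Origin: centre of its underside on the bench, z up. Shoulder 55 mm, neck top 105 mm high. Call A the angle, anticlockwise seen from above, from its x axis to the cap's x axis (A + 180 degrees is the same). Closed: A = 0 (hard stop at -1 degree), cap rim 57 mm above the bench.
- neck_top (a point): Centre of the neck's mouth, 105 mm above the bench. The neck is 73 mm wide; its two equal thread ridges, half a turn apart, 91 mm (cap clearance 2.5 mm a side). A cap put on with A from 0 to 115 degrees rests on the ridges, rim 69.5 + A/18 mm above the bench (A in degrees). A tooth at A = 170 degrees (-10) blocks turning it clockwise there.
- thread_start (a point): On the canister's axis, 105 mm above the bench; x axis along A = 140 degrees, the middle of the thread start (two yellow marks on the shoulder). A cap on the ridges, turned anticlockwise, rises 1 mm in 18 degrees, passes the ridge end at about A = 118 degrees and drops some 12 mm, to rim height 57 + A/18 mm; a wall stops it at A = 161 degrees.
- closed_mark (a point): One of the two red marks on the shoulder, 61.5 mm out on the canister's +x axis (the other on -x). A dropped cap turned clockwise runs under the ridges and sinks 1 mm in 18 degrees, to the stop at the red marks. No spring and no tight thread: only sliding friction, and 2.5 mm of vertical play in the groove.
- mug: White mug, 95 mm high, 92 mm wide, origin under it. Bystander.
- wiring_box: Round black wiring box, 96 mm wide, 41 mm high, origin under it. Bystander.
- tape_roll: Roll of beige tape lying flat, 100 mm in diameter, 25 mm high, origin under it. Bystander.
- pliers: Pliers with red handles lying flat, 175 mm long, 13 mm high, origin under their middle. Bystander.
Mind the look-alikes: they are no part of the job. What is shaped like the cap but purple is not meant.

How it is judged:
On the way, in this order (a step that is already met when the one before it is completed fails the run):
1. the cap rests upright on top of the thread ridges (z of cap in the frame of canister between 0.068 and 0.079 m and horizontal distance between cap and canister below 0.006 m and angle between cap's own z axis and vertical below 0.12 rad and contact force between cap and canister above 0.3 N), for 0.2 s.
2. turned back, the cap has dropped into the thread start and sits there untouched by the fingers (z of cap in the frame of canister between 0.0615 and 0.0675 m and horizontal distance between cap and canister below 0.006 m and angle between cap's own z axis and vertical below 0.12 rad and angle between the x axis of cap and the x axis of thread_start, either way round below 0.5 rad and contact force between the fingers and cap below 0.1 N), for 0.2 s.
At the end, for the whole second after the job is handed in: The cap is screwed home and at rest on the canister: rim less than 59.5 mm above the canister's underside (57 mm is fully down), its x axis within 0.16 rad (9 degrees) of the canister's x axis either way round, centres within 6 mm, tilt under 0.08 rad (z of cap in the frame of canister below 0.0595 m and angle between the x axis of cap and the x axis of canister, either way round below 0.16 rad and horizontal distance between cap and canister below 0.006 m and angle between cap's own z axis and vertical below 0.08 rad and linear speed of cap below 0.02 m/s); the robot touches nothing.
It fails at once if a bystander (mug, wiring box, tape roll or pliers) is moved by more than 30 mm (distance of any of mug, wiring_box, tape_roll, pliers from where it was at the start of the episode above 0.03 m).
It also fails if it takes over 72 s, if anything falls off the work surface, if the arm or the gripper's body presses on something with over 40 N, if the wrist force passes 120 N, or if a joint passes its speed limit or range.

## Robot

A 7-joint arm with a two-finger parallel gripper is mounted at the origin on the work surface; the furniture and walls round the work are solid. World frame = base frame: x ahead of the robot, y to its left, z up, the work surface at z = 0. Lengths are in m, angles in rad, forces in N, time in s.
With the tool pointing down it reaches from about 0.4 to 0.875 m from the base axis. Payload 19.3 kg.
Tool frame: the origin (TCP) lies at the very end of the fingers, on their centre line; the grasp point (between the pads) lies bot.tcp_to_grasp behind it (bot.tcp_to_grasp is the distance from the TCP to the grasp point, in m); z points along the fingers, y is the direction in which the jaws open and shut (so a half turn about z gives the same grasp; the last joint's range is limited). The gripper opens to 85 mm and grips with 20 to 120 N. Pads are 22 mm wide; open, the fingers measure 114 mm over their backs; the gripper's body (76 mm by 85 mm) begins 54 mm behind the grasp point. The pads swing forward as they close: fully open they stand 13 mm farther back than shut.
Start: joints at [-1.213, 0.521, -0.036, 1.599, 0.021, 1.021, -0.113], TCP at [0.259, 0.569, 0.231] pointing down, gripper open.
Joint ranges: [-2.91, 2.91], [-0.3, 2.13], [-1.5, 1.42], [0.17, 2.43], [-1.26, 4.41], [0.16, 1.93], [-2.52, 2.52]. Speed limits (rad/s): [1.89, 1.89, 2.39, 2.39, 3.01, 3.01, 3.01].

## Interface

Orientations are given as [roll, pitch, yaw] about the fixed x, y, z axes, in that order (R = Rz(yaw) Ry(pitch) Rx(roll)).
In Python, from workcell import bot gives the robot as it stands.
- The arm moves only by the tool servo_tool, never from a script. Its argument "targets" is a list of rows, each a list of 2 entries, a list of its own where there are three numbers: the shift along the tool's x, y, z in units of 0.05 m (1.0 is 0.05 m), then the turn about the tool's z in units of 5 degrees (1.0 is 5 degrees). A call has 1 to 12 rows; each row shifts and turns the commanded pose from where the row before left it, along the tool's axes as they then stand; what a row does not reach is not made up. A row lasts 1/8 s, in which the tool goes at most 62.5 mm and 10.7 degrees, less where a joint would pass 70% of its speed; a pose out of reach is approached as far as the arm can. A call with a number of a shift or a turn outside -1 to 1 is refused whole. A call with a gripper value outside its range is refused whole. "gripper" is the opening, from -1 (shut) to 1 (fully open), so that 0 is half open, set as the call begins (left out, the last holds). The fingers move at their own pace and stop on an object; "newtons" is the grip in N (left out, the last holds). Time passes only in rows, so rows that do not move let the fingers close. It gives the time, the measured TCP pose, the force and the opening at its end, in the units of the state.
- bot.observe(): the state, without advancing time (a new reading comes with each control period).
- bot.grab_frame(name): name is "scene" or "side" or "wrist"; returns the picture (400x640x3 uint8, blue, green, red); there is no depth.
- bot.get_calibration(name): a dict with "fx", "fy", "cx", "cy" (pixels), "pose" (4x4, takes a point from camera to world coordinates). Camera axes: x right, y up, looking along -z (the intrinsics and any distortion apply to the point x, -y, -z); pixel columns grow to the right and rows downward; lengths in m; the calibration is good to about 2 mm. A picture is of the moment at which its call begins: read the wrist's pose just before it. get_calibration takes no time and is no camera call; for the wrist camera it gives the pose at the moment of the call.
- bot.job_done(): hands the job in, once; it reports no verdict.
The state is a dict: "clock": time; "qpos": joint angles; "qd": joint speeds; "joint_efforts": joint torques, N m; "position": TCP position; "tool_rot": TCP orientation; "force": force on the tool from outside, world axes, zero at the start; "moment": the same for the moment, N m; "grip_width": finger opening in m.
Only numpy, scipy, OpenCV 4.12 (cv2) and the standard library are available. Lean on these libraries where they do the work, as an engineer would, in place of code of your own. Each camera call takes 0.05 s, during which the arm holds its last target.

## Working session

There is one attempt and no reset: what is moved stays moved. The work goes in short steps, Python scripts to look and compute and a tool call to move; the robot and the scene stay as the last step left them, time stands still between calls to the robot, and variables do not carry over. Pictures are saved under pics/ and viewed, and the job is handed in when it is done.

Besides the shell and the picture viewer there is one more tool, called after ">>>" in YAML: its name, and indented under it one key for each argument. servo_tool: Moves the arm, as the interface text tells. Its arguments: {"type":"object","properties":{"targets":{"type":"array","items":{"type":"array"}},"gripper":{"type":"number"},"newtons":{"type":"number"}},"required":["targets"]}

```bash
ls; mkdir -p pics; python3 - <<'E'
from workcell import bot
import cv2
s=bot.observe(); print(s, bot.tcp_to_grasp)
for n in ["scene","side","wrist"]:
    c=bot.get_calibration(n); print(n,c)
    cv2.imwrite(f"pics/{n}0.png",bot.grab_frame(n))
E
```

```text
pics
{'clock': 0.0, 'qpos': array([-1.21322952,  0.52199472, -0.03629937,  1.59999523,  0.02121643,
        1.02111665, -0.112818  ]), 'qd': array([-0.00169375, -0.00012851,  0.00012939, -0.00106492,  0.00037304,
        0.00039652, -0.00073398]), 'joint_efforts': array([ 5.30876889e-05, -9.27124214e+01,  1.98060460e+00, -3.69927549e+01,
        1.79512147e-02,  8.20808782e-03, -5.41333702e-05]), 'position': array([0.25918832, 0.5683538 , 0.23074265]), 'tool_rot': array([-3.14046919e+00,  1.09113412e-04,  2.71378198e+00]), 'force': array([-0.34906644, -0.01473392, -0.34382492]), 'moment': array([-0.01399261,  0.02794067, -0.00461979]), 'grip_width': 0.08552117207310525} 0.0187
scene {'fx': 413.1218148707744, 'fy': 413.1218148707744, 'cx': 313.7883179252766, 'cy': 199.4382302304199, 'pose': array([[ 0.06552855, -0.76108633,  0.64533216,  1.30736439],
       [ 0.99772535,  0.0397236 , -0.0544625 , -0.23629559],
       [ 0.01581575,  0.64743311,  0.76195816,  1.06218265],
       [ 0.        ,  0.        ,  0.        ,  1.        ]])}
side {'fx': 436.73901433551026, 'fy': 436.73901433551026, 'cx': 315.41577072283997, 'cy': 194.95139330991054, 'pose': array([[-0.85927338, -0.34542585,  0.37726681,  0.96908549],
       [ 0.51145272, -0.568534  ,  0.64434867,  0.68912358],
       [-0.00808568,  0.74662579,  0.66519512,  0.9416584 ],
       [ 0.        ,  0.        ,  0.        ,  1.        ]])}
wrist {'fx': 357.48013853806566, 'fy': 357.48013853806566, 'cx': 316.0410610643094, 'cy': 200.3866437234172, 'pose': array([[ 0.41513397, -0.86633414, -0.27772099,  0.18715629],
       [ 0.90975821,  0.39466389,  0.12876495,  0.60043165],
       [-0.00194702, -0.30611365,  0.95199298,  0.37274119],
       [ 0.        ,  0.        ,  0.        ,  1.        ]])}
```

View pics/scene0.png

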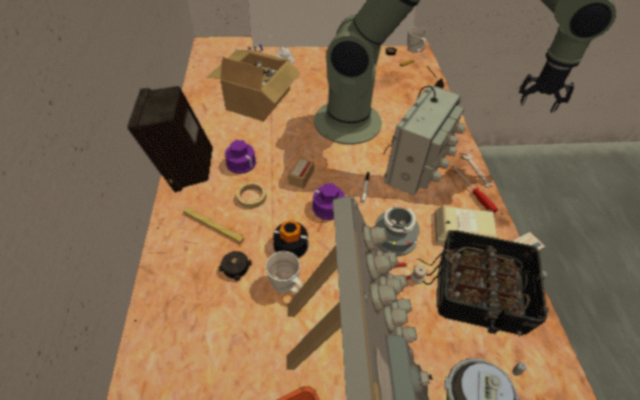

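View pics/side0.png

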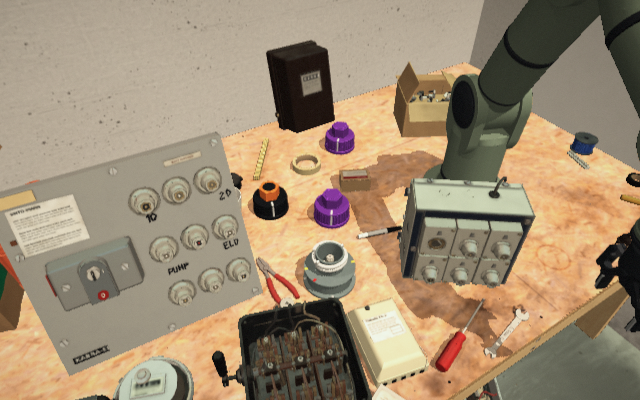

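View pics/wrist0.png

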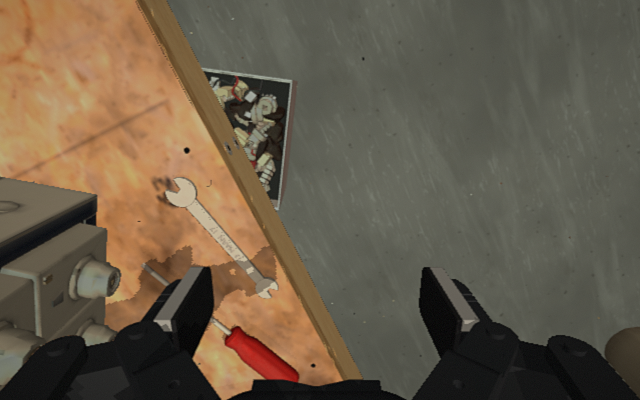

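The scene view shows the cap with its orange hexagon at (291,232) and the canister at (398,225). In the side view they are at (269,190) and (330,265). I'll zoom in on both.

```bash
cat > h.py <<'E'
import numpy as np, cv2
from workcell import bot
def ray(n,u,v,c=None):
    c=c or bot.get_calibration(n); P=c["pose"]
    d=np.array([(u-c["cx"])/c["fx"],-(v-c["cy"])/c["fy"],-1.]); d=P[:3,:3]@d
    return P[:3,3],d/np.linalg.norm(d)
def plane(n,u,v,z,c=None):
    o,d=ray(n,u,v,c); return o+d*(z-o[2])/d[2]
def tri(rs):
    A=np.zeros((3,3));b=np.zeros(3)
    for o,d in rs:
        M=np.eye(3)-np.outer(d,d);A+=M;b+=M@o
    p=np.linalg.solve(A,b); return p,[np.linalg.norm((np.eye(3)-np.outer(d,d))@(p-o)) for o,d in rs]
def proj(n,p,c=None):
    c=c or bot.get_calibration(n);P=c["pose"];q=P[:3,:3].T@(np.asarray(p)-P[:3,3])
    return np.array([c["cx"]+c["fx"]*q[0]/-q[2], c["cy"]-c["fy"]*q[1]/-q[2]])
E
python3 - <<'E'
from h import *
s=cv2.imread("pics/scene0.png");d=cv2.imread("pics/side0.png")
f=lambda i,x,y,w,h:cv2.resize(i[y:y+h,x:x+w],(400,300),interpolation=cv2.INTER_CUBIC)
a=np.vstack([np.hstack([f(s,261,205,64,48),f(s,358,195,80,60)]),np.hstack([f(d,230,165,80,60),f(d,280,230,100,75)])])
cv2.imwrite("pics/zoom0.png",a)
for n,i in(("scene",s),("side",d)):
    hsv=cv2.cvtColor(i,cv2.COLOR_BGR2HSV)
    m=cv2.inRange(hsv,(3,170,120),(18,255,255))
    k,l,st,ce=cv2.connectedComponentsWithStats(m)
    for j in range(1,k):
        if st[j,4]>60: print(n,st[j],ce[j])
E
```

```text
scene [474 188  24  22  73] [486.16438356 197.94520548]
scene [280 220  21  20 199] [290.32160804 229.78894472]
scene [278 386  41  14 343] [301.18950437 394.18658892]
side [259 181  20  21 245] [269.08571429 191.95102041]
side [  0 245  22  42 205] [  7.1804878  264.35609756]
```

View pics/zoom0.png

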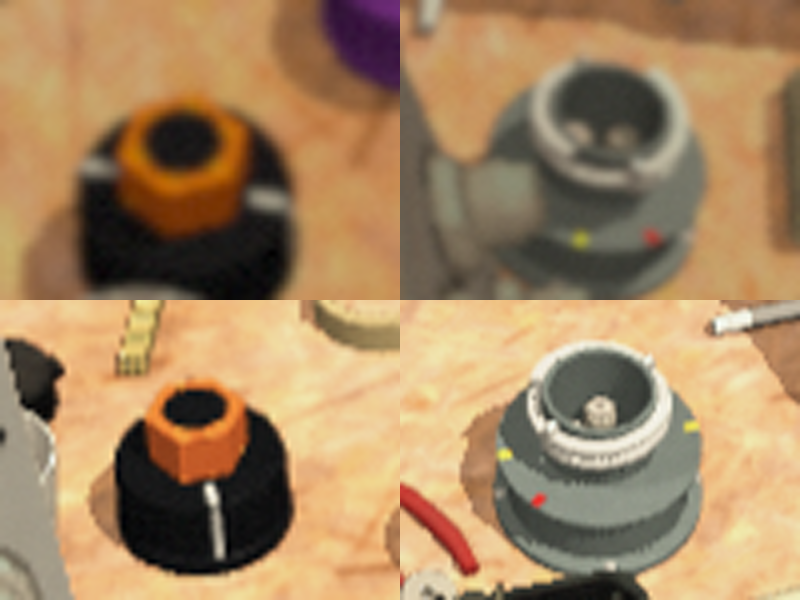

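```bash
python3 - <<'E'
from h import *
np.set_printoptions(precision=4,suppress=True)
p,e=tri([ray("scene",290.6,227.1),ray("side",269,186.6)]);print("hex top",p,e)
print(plane("scene",290.6,227.1,.09),plane("side",269,186.6,.09))
q,e=tri([ray("scene",400,216),ray("side",329.5,253)]);print("neck",q,e)
print(plane("scene",400,216,.105),plane("side",329.5,253,.105))
A=plane("scene",276.5,231.9,.056);B=plane("scene",304.2,237,.056);v=B-A;print("cap x",A,B,np.degrees(np.arctan2(v[1],v[0])),np.linalg.norm(v))
t1=plane("side",230+208/5,165+188/5,.056); print("side mark",t1)
for nm,n,u,v in(("red","scene",409,242.4),("red","side",315,280),("yel","side",306.2,268.8),("yel","side",352.5,261.8),("yel","scene",394,242.6)):
    r=plane(n,u,v,.055);c=plane("scene",400,216,.105)/2+plane("side",329.5,253,.105)/2;w=r-c;print(nm,n,r,np.hypot(w[0],w[1]),np.degrees(np.arctan2(w[1],w[0])))
E
```

```text
hex top [ 0.5855 -0.2414  0.0892] [np.float64(5.799485711402679e-05), np.float64(5.799485711416483e-05)]
[ 0.5862 -0.2414  0.09  ] [ 0.5858 -0.2405  0.09  ]
neck [0.5741 0.0828 0.1032] [np.float64(0.0012013357365733659), np.float64(0.00120133573657359)]
[0.574  0.0822 0.105 ] [0.5762 0.0849 0.105 ]
cap x [ 0.5765 -0.2841  0.056 ] [ 0.5996 -0.2024  0.056 ] 74.24782287089587 0.0849618994590355
side mark [ 0.5965 -0.2073  0.056 ]
red scene [0.6351 0.1056 0.055 ] 0.06392877000223879 20.200806758016
red side [0.6309 0.1049 0.055 ] 0.059714368353316734 20.939057298199113
yel side [0.6321 0.0627 0.055 ] 0.06067022784355053 -20.05235324020253
yel side [0.5175 0.1051 0.055 ] 0.06152253305786418 159.5023970418835
yel scene [0.6334 0.0611 0.055 ] 0.06244677660484937 -21.079258871334126
```

```bash
python3 - <<'E'
from h import *
np.set_printoptions(precision=4,suppress=True)
print("panel top corner",tri([ray("scene",345,198),ray("side",219,134)]))
print("knob",tri([ray("scene",375,235),ray("side",239,268)]))
for u,v in((262,298),(72,370)):print("bottom z0",plane("side",u,v,0))
for u,v in((265,187),(300,262)):print("wall",plane("side",u,v,0))
print("box top",tri([ray("scene",462,93),ray("side",525,192)]),tri([ray("scene",400,125),ray("side",410,182)]))
print("mug", plane("scene",284,272,.08))
E
python3 - <<'E'
from h import *
s=cv2.imread("pics/scene0.png");cv2.imwrite("pics/z1.png",cv2.resize(s[180:390,240:460],(792,756)[:2] if 0 else (628,600),interpolation=cv2.INTER_CUBIC))
E
```

```text
panel top corner (array([ 0.7416, -0.1226,  0.3977]), [np.float64(0.0018643023089023208), np.float64(0.0018643023089022297)])
knob (array([0.7425, 0.0019, 0.1518]), [np.float64(0.06339091064739297), np.float64(0.06339091064739287)])
bottom z0 [0.7554 0.0473 0.    ]
bottom z0 [1.2046 0.001  0.    ]
wall [ 0.5575 -0.3438  0.    ]
wall [ 0.6141 -0.0056  0.    ]
box top (array([0.2343, 0.3122, 0.3067]), [np.float64(0.014551923594611802), np.float64(0.014551923594611885)]) (array([0.3532, 0.1009, 0.2579]), [np.float64(0.005816022164709768), np.float64(0.005816022164709676)])
mug [ 0.7289 -0.2637  0.08  ]
```

View pics/z1.png

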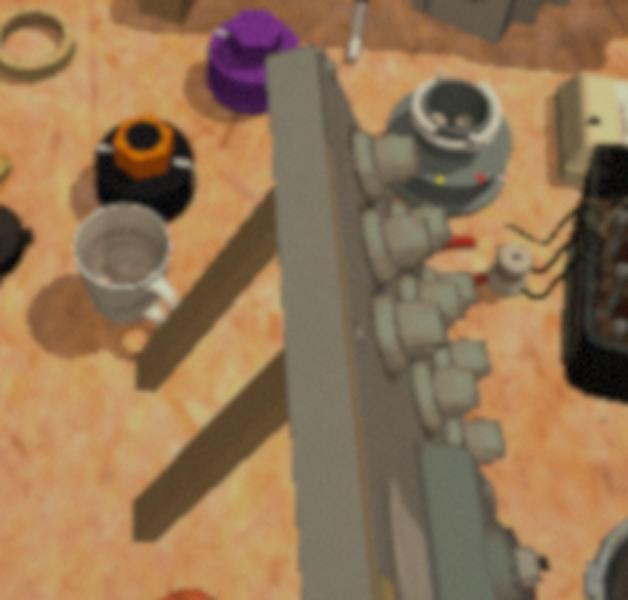

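```bash
cat >> h.py <<'E'
from scipy.spatial.transform import Rotation as Ro
def delta(t,yawdeg=None):
    s=bot.observe();R=Ro.from_euler("xyz",s["tool_rot"]).as_matrix();y=np.degrees(s["tool_rot"][2])
    d=R.T@(np.array(t)-s["position"])/0.05
    tn=0 if yawdeg is None else -((yawdeg-y+180)%360-180)/5
    print("pos",s["position"].round(4),"yaw",round(y,2),"shift units",d.round(2),"turn units",round(tn,2),"t",s["clock"])
E
python3 - <<'E'
from h import *
delta([.6,.25,.40],104.2)
E
```

```text
pos [0.2592 0.5684 0.2309] yaw 155.49 shift units [-8.84 -2.97 -3.38] turn units 10.26 t 0.15
```

>>> servo_tool:
  targets:
    - [[0, 0, -1], 0]
    - [[0, 0, -1], 0]
    - [[0, 0, -1], 0]
    - [[0, 0, -0.4], 0]

```text
clock: 0.65
position: [0.2595, 0.5691, 0.4042]
tool_rot: [3.138, -0.0, 2.714]
force: [1.0, -0.2, -1.5]
grip_width: 0.0854
```

>>> servo_tool:
  targets:
    - [[-0.8, -0.27, 0], 0]
    - [[-0.8, -0.27, 0], 0]
    - [[-0.8, -0.27, 0], 0]
    - [[-0.8, -0.27, 0], 0]
    - [[-0.8, -0.27, 0], 0]
    - [[-0.8, -0.27, 0], 0]
    - [[-0.8, -0.27, 0], 0]
    - [[-0.8, -0.27, 0], 0]
    - [[-0.8, -0.27, 0], 0]
    - [[-0.8, -0.27, 0], 0]
    - [[-0.8, -0.27, 0], 0]

```text
clock: 2.02
position: [0.5988, 0.25, 0.4011]
tool_rot: [-3.141, -0.0, 2.714]
force: [-0.5, 0.6, 0.3]
grip_width: 0.0855
```

```bash
python3 - <<'E'
from h import *
delta([.586,-.241,.30],104.2); print(bot.observe()["qpos"].round(2))
E
```

```text
pos [0.5988 0.25   0.4011] yaw 155.49 shift units [-3.84 -9.04  2.02] turn units 10.26 t 2.025
[-0.57  0.45  0.14  1.29 -0.06  1.41  0.7 ]
```

>>> servo_tool:
  targets:
    - [[-0.35, -0.82, 0], 0]
    - [[-0.35, -0.82, 0], 0]
    - [[-0.35, -0.82, 0], 0]
    - [[-0.35, -0.82, 0], 0]
    - [[0, 0, 0], 0]
    - [[0, 0, 0], 0]

```text
clock: 2.78
position: [0.5936, 0.0733, 0.4012]
tool_rot: [3.141, -0.0, 2.714]
force: [0.1, 1.2, 0.2]
grip_width: 0.0854
```

```bash
python3 - <<'E'
from h import *
c=bot.get_calibration("wrist");i=bot.grab_frame("wrist");cv2.imwrite("pics/w1.png",i);np.save("w1.npy",c)
for n,p in(("neck",[.575,.0835,.105]),("cap",[.586,-.241,.09])):print(n,proj("wrist",p,c))
E
```

```text
neck [318.38754794 135.35576643]
cap [107.54486474 239.49460283]
```

View pics/w1.png

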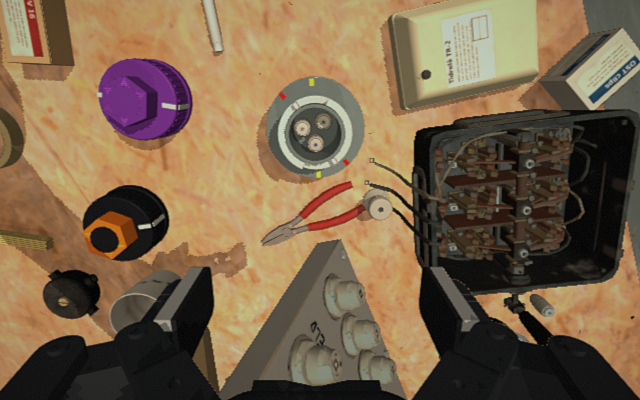

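The wrist view shows the canister at (314,130), with yellow marks at (311,82) and (319,175) and red marks at (282,97) and (347,163). The cap's hexagon is at (103,240). I'll measure these precisely.

```bash
python3 - <<'E'
from h import *
np.set_printoptions(precision=4,suppress=True)
i=cv2.imread("pics/w1.png");c=np.load("w1.npy",allow_pickle=True).item()
h=cv2.cvtColor(i,cv2.COLOR_BGR2HSV)
def cc(m,roi,mn):
    x0,y0,x1,y1=roi;z=np.zeros_like(m);z[y0:y1,x0:x1]=m[y0:y1,x0:x1]
    k,l,st,ce=cv2.connectedComponentsWithStats(z);return [ce[j] for j in range(1,k) if st[j,4]>=mn],z
roi=(265,70,365,182)
ye,_=cc(cv2.inRange(h,(22,150,150),(35,255,255)),roi,5)
re,_=cc(cv2.inRange(h,(0,180,120),(6,255,255))|cv2.inRange(h,(172,180,120),(180,255,255)),roi,5)
print(ye,re)
for L in(ye,re):
    P=[plane("wrist",*p,.055,c) for p in L]
    if len(P)==2:
        v=P[1]-P[0];print("mid",(P[0]+P[1])/2,np.linalg.norm(v[:2]),np.degrees(np.arctan2(v[1],v[0]))%180)
wm=cv2.inRange(h,(0,0,170),(180,60,255));_,wz=cc(wm,(275,95,352,178),5)
o=[];k=cv2.findContours(wz,cv2.RETR_EXTERNAL,2)[0];k=max(k,key=cv2.contourArea);e=cv2.fitEllipse(cv2.convexHull(k));print("ring",e,plane("wrist",*e[0],.1,c))
om,oz=cc(cv2.inRange(h,(3,150,90),(18,255,255)),(85,208,140,262),30);print("orange",om)
m,_=cc(cv2.inRange(h,(0,0,150),(180,90,255)),(120,190,170,250),5);print("mark",m)
f=lambda x,y,w,hh:cv2.resize(i[y:y+hh,x:x+w],(400,320),interpolation=cv2.INTER_CUBIC)
cv2.imwrite("pics/z2.png",np.hstack([f(75,180,100,80),f(255,65,125,100)]))
E
```

```text
[array([311.2581,  81.8065]), array([318.2174, 174.3043])] [array([281.9286,  95.5714]), array([345.7, 161.7])]
mid [0.5724 0.0798 0.055 ] 0.12338035424698705 159.7842697139837
mid [0.572  0.0797 0.055 ] 0.12290050501208162 19.775995647431426
ring ((319.36395263671875, 129.5040283203125), (62.115535736083984, 72.07815551757812), 148.96798706054688) [0.5696 0.0873 0.1   ]
orange [array([112.6396, 232.4188])]
mark [array([144.3182, 226.1136])]
```

View pics/z2.png

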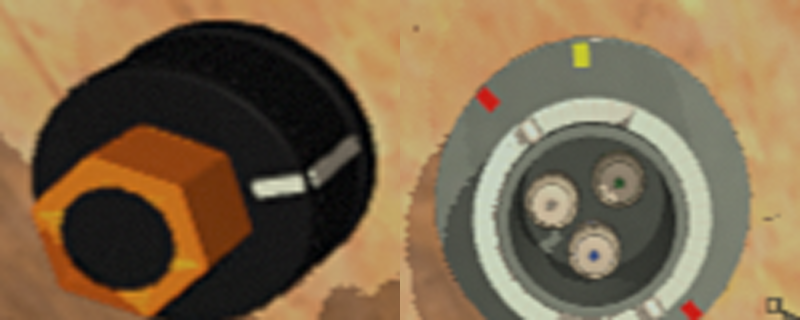

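```bash
python3 - <<'E'
from h import *
s=bot.observe();c=bot.get_calibration("wrist")
R=Ro.from_euler("xyz",s["tool_rot"]).as_matrix()
T=np.eye(4);T[:3,:3]=R;T[:3,3]=s["position"];G=np.linalg.inv(T)@c["pose"];np.save("G.npy",G);print(G.round(4))
R2=Ro.from_euler("xyz",[np.pi,0,np.radians(104)]).as_matrix()
D=R2@G[:3,:3]@np.array([0,0,-1.])
for z in(.30,.25):
    cam=R2@G[:3,3]+np.array([0,0,z]); L=(.055-cam[2])/D[2]; t=np.array([.573,.081,.055])-D*L-R2@G[:3,3]; print(z,t,L); 
    delta([t[0],t[1],z],104)
E
```

```text
[[-3.000e-04  9.520e-01  3.061e-01  7.880e-02]
 [ 1.000e+00  0.000e+00  1.000e-03 -9.000e-04]
 [ 9.000e-04  3.061e-01 -9.520e-01 -1.420e-01]
 [ 0.000e+00  0.000e+00  0.000e+00  1.000e+00]]
0.3 [0.56323317 0.12554356 0.3       ] 0.4064726542710444
pos [0.5936 0.0738 0.4011] yaw 155.55 shift units [0.98 0.69 2.02] turn units 10.31 t 2.825
0.25 [0.5670718  0.10993385 0.25      ] 0.35395220183063064
pos [0.5936 0.0738 0.4011] yaw 155.55 shift units [0.78 0.44 3.02] turn units 10.31 t 2.825
```

>>> servo_tool:
  targets:
    - [[0.8, 0.45, 1], 0.8]
    - [[0, 0, 1], 0.9]
    - [[0, 0, 1], 0.9]
    - [[0, 0, 0], 1]
    - [[0, 0, 0], 1]
    - [[0, 0, 0], 1]
    - [[0, 0, 0], 1]
    - [[0, 0, 0], 1]
    - [[0, 0, 0], 1]
    - [[0, 0, 0], 1]
    - [[0, 0, 0], 0.7]
    - [[0, 0, 0], 0]

```text
clock: 4.32
position: [0.5686, 0.108, 0.255]
tool_rot: [-3.141, -0.0, 1.817]
force: [0.2, 0.8, -0.4]
grip_width: 0.0853
```

```bash
python3 - <<'E'
from h import *
np.set_printoptions(precision=4,suppress=True)
c=bot.get_calibration("wrist");i=bot.grab_frame("wrist");cv2.imwrite("pics/w2.png",i);np.save("w2.npy",c)
s=bot.observe();print(s["position"],s["tool_rot"],s["clock"],s["qpos"].round(2))
h=cv2.cvtColor(i,cv2.COLOR_BGR2HSV)
for nm,m in(("y",cv2.inRange(h,(22,150,150),(35,255,255))),("r",cv2.inRange(h,(0,180,120),(6,255,255))|cv2.inRange(h,(172,180,120),(180,255,255)))):
    k,l,st,ce=cv2.connectedComponentsWithStats(m)
    for j in range(1,k):
        if st[j,4]>20: print(nm,st[j],ce[j],plane("wrist",*ce[j],.055,c))
E
```

```text
[0.5686 0.1078 0.2551] [-3.1413 -0.      1.8178] 4.375 [-0.54  0.44  0.35  1.71 -0.17  1.02  0.12]
y [257 159  10   8  45] [261.4889 162.4222] [0.5144 0.1012 0.055 ]
y [360 225   8   8  38] [363.3947 228.8158] [0.6301 0.0585 0.055 ]
r [371 188   9   6  44] [375.5    190.6364] [0.6302 0.1008 0.055 ]
r [390 194  19  75 589] [396.489  230.3311] [0.6638 0.0652 0.055 ]
r [249 200   9   6  45] [253.1333 202.1778] [0.5143 0.0592 0.055 ]
r [409 209  35  64 530] [428.4774 241.4415] [0.7    0.0614 0.055 ]
```

View pics/w2.png

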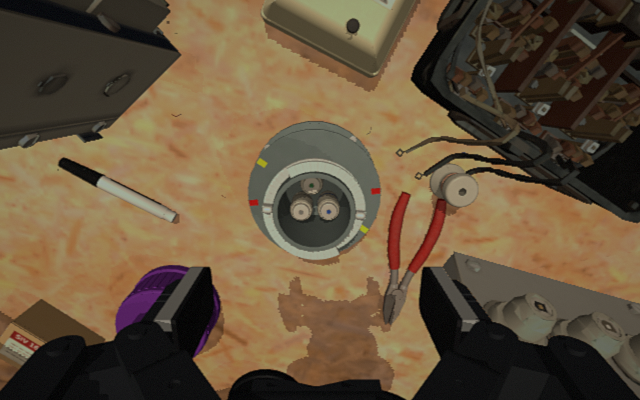

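>>> servo_tool:
  targets:
    - [[-0.8, -0.17, 0], 0]
    - [[-0.8, -0.17, 0], 0]
    - [[-0.8, -0.17, 0], 0]
    - [[-0.8, -0.17, 0], 0]
    - [[-0.8, -0.17, 0], 0]
    - [[-0.8, -0.17, 0], 0]
    - [[-0.8, -0.17, 0], 0]
    - [[-0.7, -0.17, 0], 0]
    - [[0, 0, 0], 0]
    - [[0, 0, 0], 0]

```text
clock: 5.62
position: [0.5791, -0.2143, 0.255]
tool_rot: [-3.142, -0.001, 1.817]
force: [0.3, 0.1, 0.5]
grip_width: 0.0856
```

```bash
python3 - <<'E'
from h import *
np.set_printoptions(precision=4,suppress=True)
c=bot.get_calibration("wrist");i=bot.grab_frame("wrist");cv2.imwrite("pics/w3.png",i);np.save("w3.npy",c)
s=bot.observe();print(s["position"],s["tool_rot"],s["clock"],s["qpos"].round(2))
E
```

```text
[ 0.5792 -0.2139  0.2551] [ 3.1415 -0.0007  1.817 ] 5.675 [-0.01  0.51  0.39  1.61 -0.22  1.06  0.7 ]
```

View pics/w3.png

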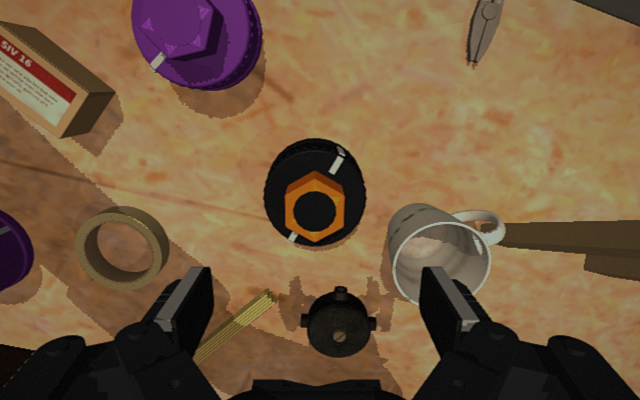

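```bash
python3 - <<'E'
from h import *
np.set_printoptions(precision=4,suppress=True)
i=cv2.imread("pics/w3.png");c=np.load("w3.npy",allow_pickle=True).item();h=cv2.cvtColor(i,cv2.COLOR_BGR2HSV)
om=cv2.inRange(h,(3,150,60),(18,255,255));z=np.zeros_like(om);z[160:250,275:355]=om[160:250,275:355]
ks,hi=cv2.findContours(z,cv2.RETR_CCOMP,2)
for k,hh in zip(ks,hi[0]):
    if cv2.contourArea(k)>300:
        M=cv2.moments(k);u=(M["m10"]/M["m00"],M["m01"]/M["m00"]);print("hole" if hh[3]>=0 else "outer",cv2.contourArea(k),u,plane("wrist",*u,.09,c))
        if hh[3]<0: print(cv2.approxPolyDP(cv2.convexHull(k),3,True)[:,0].tolist())
wm=cv2.inRange(h,(0,0,140),(180,90,255))
for roi in((325,140,352,180),(282,225,305,250)):
    x0,y0,x1,y1=roi;t=np.zeros_like(wm);t[y0:y1,x0:x1]=wm[y0:y1,x0:x1];k,l,st,ce=cv2.connectedComponentsWithStats(t)
    for j in range(1,k):
        if st[j,4]>8: print("mark",st[j],ce[j],plane("wrist",*ce[j],.056,c))
cv2.imwrite("pics/z3.png",cv2.resize(i[130:260,255:385],(600,600),interpolation=cv2.INTER_CUBIC))
print("mug",plane("wrist",442,265,.095,c),"box",plane("wrist",338,325,.041,c))
E
```

```text
outer 3246.0 (314.1882316697474, 206.31187102074347) [ 0.5828 -0.2407  0.09  ]
[[316, 171], [341, 186], [344, 210], [341, 228], [312, 241], [285, 226], [284, 196], [289, 184]]
hole 1438.0 (314.72971719981456, 211.14255910987484) [ 0.5844 -0.2451  0.09  ]
mark [329 157  14  17  98] [335.6837 164.9286] [ 0.5954 -0.2057  0.056 ]
mark [286 232  11  11  48] [291.5833 237.4792] [ 0.5709 -0.2908  0.056 ]
mug [ 0.7133 -0.2664  0.095 ] box [ 0.6494 -0.3935  0.041 ]
```

View pics/z3.png

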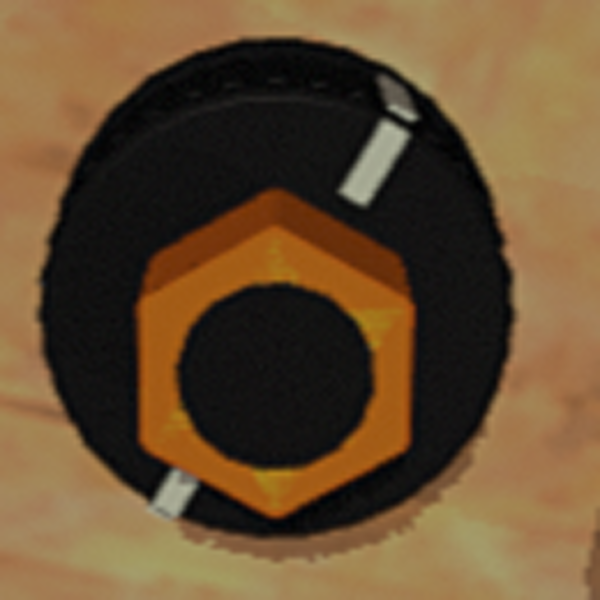

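```bash
python3 - <<'E'
from h import *
delta([.5844,-.2451,.059],103.9)
E
```

```text
pos [ 0.5792 -0.2139  0.2551] yaw 104.11 shift units [-0.63 -0.05  3.92] turn units 0.04 t 5.675
```

>>> servo_tool:
  targets:
    - [[-0.63, -0.05, 0], 0]
    - [[0, 0, 0.9], 0]
    - [[0, 0, 0.9], 0]
    - [[0, 0, 0.8], 0]
    - [[0, 0, 0.6], 0]
    - [[0, 0, 0.4], 0]
    - [[0, 0, 0.3], 0]
    - [[0, 0, 0], 0]
    - [[0, 0, 0], 0]

```text
clock: 6.8
position: [0.5846, -0.2466, 0.0612]
tool_rot: [3.141, 0.001, 1.815]
force: [0.1, -1.0, -0.1]
grip_width: 0.0854
```

```bash
python3 - <<'E'
from h import *
delta([.5844,-.2451,.059],103.9);print(bot.observe()["force"])
cv2.imwrite("pics/w4.png",bot.grab_frame("wrist"));cv2.imwrite("pics/s4.png",bot.grab_frame("side")[130:260,200:360])
E
```

```text
pos [ 0.5846 -0.2466  0.0612] yaw 103.99 shift units [0.03 0.   0.04] turn units 0.02 t 6.8
[ 0.09414661 -1.01483509 -0.08580812]
```

View pics/w4.png

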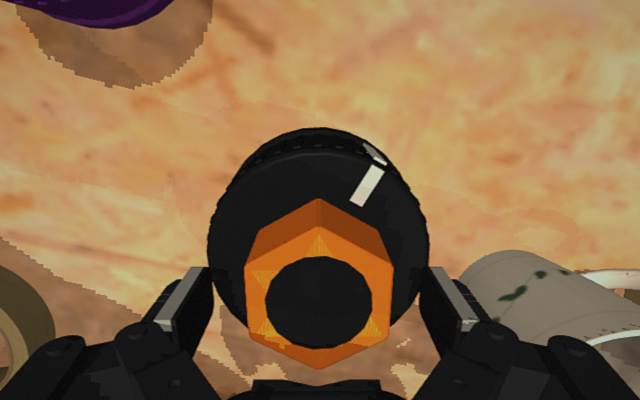

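View pics/s4.png

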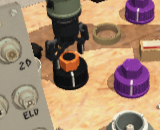

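>>> servo_tool:
  targets:
    - [[0.03, 0, 0], 0]
    - [[0, 0, 0], 0]
    - [[0, 0, 0], 0]
    - [[0, 0, 0], 0]
    - [[0, 0, 0], 0]
    - [[0, 0, 0], 0]
  gripper: -1
  newtons: 70

```text
clock: 7.65
position: [0.5841, -0.2448, 0.0609]
tool_rot: [3.141, 0.0, 1.815]
force: [-0.8, 2.0, 8.9]
grip_width: 0.0527
```

>>> servo_tool:
  targets:
    - [[0, 0, -0.3], 0]
    - [[0, 0, -0.9], 0]
    - [[0, 0, -0.9], 0]
    - [[0, 0, -0.9], 0]
    - [[0, 0, -1], 0]
    - [[0, 0, 0], 0]
    - [[0, 0, 0], 0]

```text
clock: 8.52
position: [0.5833, -0.2447, 0.2599]
tool_rot: [-3.141, -0.001, 1.815]
force: [-0.5, 0.9, -3.3]
grip_width: 0.053
```

```bash
python3 - <<'E'
from h import *
delta([.5722,.0799,.261],134+(19.8-0)*0);s=bot.observe();print(s["force"],s["moment"],s["grip_width"])
cv2.imwrite("pics/w5.png",bot.grab_frame("wrist"));cv2.imwrite("pics/s5.png",bot.grab_frame("side")[60:260,160:400])
E
```

```text
pos [ 0.5833 -0.2447  0.2599] yaw 103.99 shift units [ 6.35  1.35 -0.02] turn units -6.0 t 8.525
[-0.53805729  0.86454156 -3.27436344] [0.03096503 0.04405618 0.00091618] 0.052981219167414176
```

View pics/w5.png

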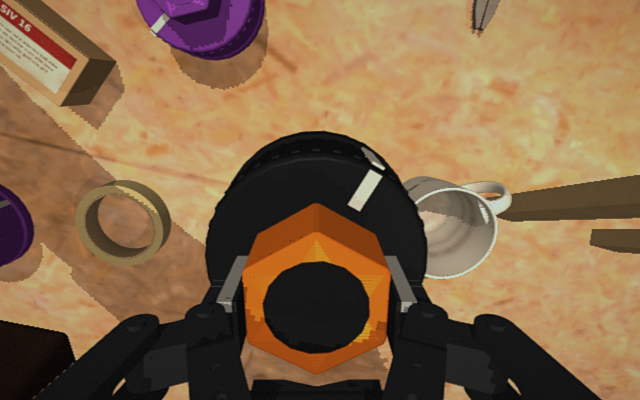

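View pics/s5.png

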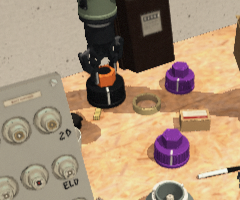

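```bash
cat >> h.py <<'E'
def hexc(i,z,c,roi):
    h=cv2.cvtColor(i,cv2.COLOR_BGR2HSV)
    om=cv2.inRange(h,(3,150,60),(22,255,255));t=np.zeros_like(om);x0,y0,x1,y1=roi;t[y0:y1,x0:x1]=om[y0:y1,x0:x1]
    ks,hi=cv2.findContours(t,cv2.RETR_CCOMP,2)
    for k,hh in zip(ks,hi[0]):
        if hh[3]>=0 and cv2.contourArea(k)>300:
            e=cv2.fitEllipse(k);print("hole",cv2.contourArea(k),e,plane("wrist",*e[0],z,c).round(4))
E
python3 - <<'E'
from h import *
c=bot.get_calibration("wrist");s=bot.observe();print(s["position"])
hexc(cv2.imread("pics/w5.png"),s["position"][2]+.029,c,(230,190,400,385))
hexc(cv2.imread("pics/w4.png"),s["position"][2]+.029,c,(230,190,400,385))
E
```

```text
[ 0.58309932 -0.24460706  0.25898747]
hole 7701.0 ((315.92462158203125, 307.1465148925781), (92.25627136230469, 106.35736846923828), 90.28435516357422) [ 0.5822 -0.2445  0.288 ]
hole 7777.5 ((318.29266357421875, 302.2148132324219), (92.97270202636719, 106.5859603881836), 89.66120910644531) [ 0.5825 -0.2422  0.288 ]
```

>>> servo_tool:
  targets:
    - [[0.5, 0.1, 0], 0]
    - [[0.8, 0.17, 0], 0]
    - [[0.8, 0.17, 0], 0]
    - [[0.8, 0.17, 0], 0]
    - [[0.8, 0.17, 0], 0]
    - [[0.8, 0.17, 0], 0]
    - [[0.8, 0.17, 0], 0]
    - [[0.8, 0.17, 0], 0]
    - [[0.25, 0.06, 0], 0]

```text
clock: 9.75
position: [0.5718, 0.0822, 0.2591]
tool_rot: [-3.14, -0.001, 1.818]
force: [0.5, 0.1, -3.6]
grip_width: 0.053
```

>>> servo_tool:
  targets:
    - [[0, 0, 0], -1]
    - [[0, 0, 0], -1]
    - [[0, 0, 0], -1]
    - [[0, 0, 0], -1]
    - [[0, 0, 0], -1]
    - [[0, 0, 0], -1]
    - [[0, 0, 0], -1]
    - [[0, 0, 0], -1]
    - [[0, 0, 0], -0.2]
    - [[0, 0, 0], 0]
    - [[0, 0, 0], 0]

```text
clock: 11.12
position: [0.5724, 0.0793, 0.2601]
tool_rot: [-3.141, -0.0, 2.529]
force: [0.1, 0.1, -3.2]
grip_width: 0.0531
```

```bash
python3 - <<'E'
from h import *
delta([.5724,.0799,.18],144.9);s=bot.observe();print(s["force"],s["moment"],s["grip_width"],s["qpos"].round(2))
c=bot.get_calibration("wrist")
i=bot.grab_frame("wrist");cv2.imwrite("pics/w6.png",i);hexc(i,s["position"][2]+.029,c,(230,190,400,385))
E
```

```text
pos [0.5724 0.0793 0.2601] yaw 144.9 shift units [0.01 0.01 1.6 ] turn units 0.0 t 11.125
[ 0.13588991  0.09758484 -3.18485367] [-0.03051856  0.00081635 -0.00250583] 0.05313871765093216 [-0.38  0.42  0.2   1.7  -0.09  1.03  0.8 ]
hole 7686.0 ((315.87762451171875, 307.0686340332031), (92.06652069091797, 106.35836791992188), 90.11433410644531) [0.5708 0.0791 0.2891]
```

View pics/w6.png

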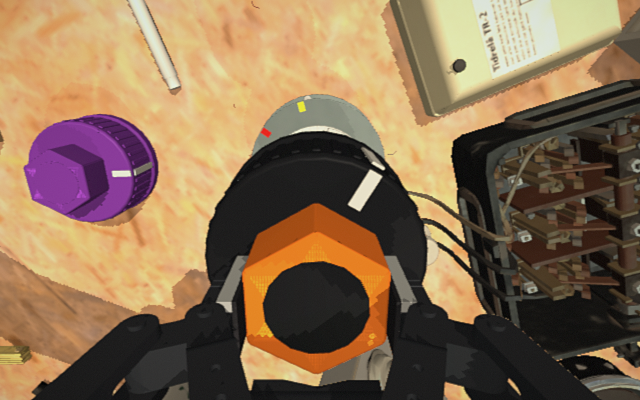

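>>> servo_tool:
  targets:
    - [[0, 0.02, 0.6], 0]
    - [[0, 0, 0.6], 0]
    - [[0, 0, 0.4], 0]
    - [[0, 0, 0.25], 0]
    - [[0, 0, 0.2], 0]
    - [[0, 0, 0.2], 0]
    - [[0, 0, 0.1], 0]
    - [[0, 0, 0], 0]
    - [[0, 0, 0], 0]

```text
clock: 12.3
position: [0.5733, 0.0803, 0.1431]
tool_rot: [3.141, 0.0, 2.53]
force: [-0.0, -0.0, -2.5]
grip_width: 0.0529
```

>>> servo_tool:
  targets:
    - [[0, 0, 0.04], 0]
    - [[0, 0, 0.04], 0]
    - [[0, 0, 0.03], 0]
    - [[0, 0, 0.03], 0]
    - [[0, 0, 0], 0]

```text
clock: 12.92
position: [0.5731, 0.0802, 0.1357]
tool_rot: [-3.142, -0.0, 2.53]
force: [-0.1, 0.2, -3.2]
grip_width: 0.0526
```

>>> servo_tool:
  targets:
    - [[0, 0, 0.02], 0]
    - [[0, 0, 0], 0]

```text
clock: 13.18
position: [0.5732, 0.0802, 0.1353]
tool_rot: [3.141, 0.0, 2.53]
force: [-2.6, -0.5, 7.0]
grip_width: 0.0528
```

>>> servo_tool:
  targets:
    - [[0, 0, 0], 0]
    - [[0, 0, 0], 0]
    - [[0, 0, 0], 0]
    - [[0, 0, -0.005], -0.5]
    - [[0, 0, -0.005], -0.5]
    - [[0, 0, -0.005], -0.5]

```text
clock: 13.92
position: [0.5734, 0.0803, 0.1358]
tool_rot: [3.141, 0.001, 2.664]
force: [1.0, 2.0, 4.1]
grip_width: 0.0527
```

>>> servo_tool:
  targets:
    - [[0, 0, -0.006], -0.5]
    - [[0, 0, -0.006], -0.5]
    - [[0, 0, -0.006], -0.5]
    - [[0, 0, -0.006], -0.5]
    - [[0, 0, 0], -0.7]
    - [[0, 0, 0], -0.7]
    - [[0, 0, 0], -0.7]
    - [[0, 0, 0], -0.7]

```text
clock: 14.92
position: [0.5724, 0.0801, 0.1361]
tool_rot: [-3.141, -0.002, 3.084]
force: [-0.0, 0.2, -3.5]
grip_width: 0.0529
```

>>> servo_tool:
  targets:
    - [[0, 0, 0], -0.7]
    - [[0, 0, 0], -0.7]
    - [[0, 0, 0], -0.7]
    - [[0, 0, 0], -0.5]
    - [[0, 0, 0], 0]
    - [[0, 0, 0.06], 0]
    - [[0, 0, 0.06], 0]
    - [[0, 0, 0.04], 0]
    - [[0, 0, 0], 0]

```text
clock: 16.05
position: [0.573, 0.0803, 0.1285]
tool_rot: [-3.142, -0.0, -2.976]
force: [0.2, 0.6, -4.1]
grip_width: 0.0528
```

>>> servo_tool:
  targets:
    - [[0, 0, 0.03], 0]
    - [[0, 0, 0.02], 0]
    - [[0, 0, 0.01], 0]
    - [[0, 0, 0], 0]

```text
clock: 16.55
position: [0.5731, 0.0803, 0.1257]
tool_rot: [-3.142, 0.0, -2.976]
force: [-0.2, -0.3, -3.1]
grip_width: 0.0528
```

Still hanging slightly, so I'll release here. The cap should settle the last fraction of a millimetre by itself.

>>> servo_tool:
  targets:
    - [[0, 0, 0], 0]
    - [[0, 0, 0], 0]
    - [[0, 0, 0], 0]
    - [[0, 0, 0], 0]
    - [[0, 0, 0], 0]
    - [[0, 0, 0], 0]
    - [[0, 0, 0], 0]
    - [[0, 0, 0], 0]
  gripper: 1

```text
clock: 17.55
position: [0.5731, 0.0803, 0.1257]
tool_rot: [-3.142, 0.0, -2.976]
force: [-0.3, 0.0, -0.8]
grip_width: 0.0852
```

```bash
python3 - <<'E'
from h import *
delta([.5724,.0799,.126],189.8);s=bot.observe();print(s["force"],s["grip_width"],s["qpos"].round(2))
c=bot.get_calibration("wrist")
i=bot.grab_frame("wrist");cv2.imwrite("pics/w7.png",i);hexc(i,.155,c,(230,190,400,385))
d=bot.grab_frame("side");cv2.imwrite("pics/s7.png",cv2.resize(d[200:310,250:410],(640,440),interpolation=cv2.INTER_CUBIC))
E
```

```text
pos [0.5731 0.0803 0.1257] yaw -170.52 shift units [ 0.01 -0.   -0.01] turn units -0.06 t 17.55
[-0.31971157  0.03959184 -0.84224746] 0.08523459655838485 [-0.21  0.58 -0.05  1.81  0.04  0.75  1.46]
hole 7671.0 ((315.84259033203125, 306.79888916015625), (91.89806365966797, 106.30008697509766), 90.20143127441406) [0.571  0.0792 0.155 ]
```

View pics/w7.png

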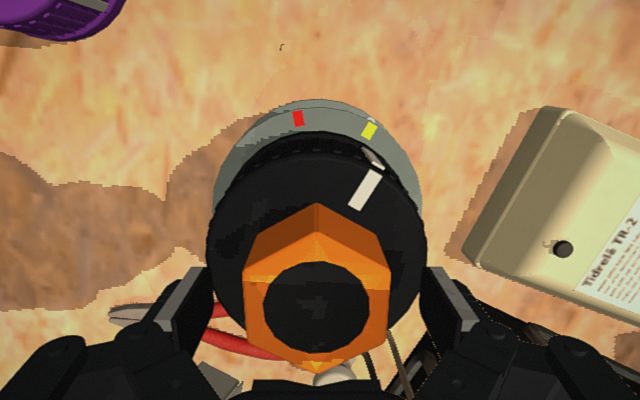

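View pics/s7.png

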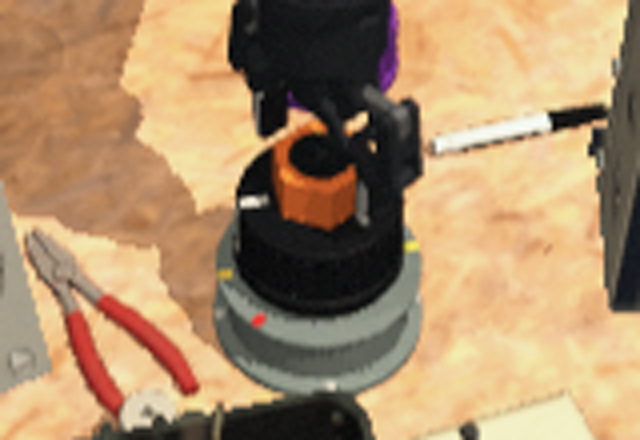

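The side view shows the cap sitting low with its skirt near the shoulder, and its white mark points to the yellow mark. The finger force is gone. I'll take hold again and screw it forward.

>>> servo_tool:
  targets:
    - [[0, 0, 0], 0]
    - [[0, 0, 0], 0]
    - [[0, 0, 0], 0]
    - [[0, 0, 0], 0]
    - [[0, 0, 0], 0]
    - [[0, 0, 0], 0]
    - [[0, 0, 0], 0]
  gripper: -1
  newtons: 70

```text
clock: 18.52
position: [0.5731, 0.0803, 0.1259]
tool_rot: [3.142, 0.0, -2.976]
force: [-0.6, 0.3, 5.2]
grip_width: 0.0528
```

>>> servo_tool:
  targets:
    - [[0, 0, 0.003], 0.5]
    - [[0, 0, 0.003], 0.5]
    - [[0, 0, 0.004], 0.7]
    - [[0, 0, 0.004], 0.7]
    - [[0, 0, 0.004], 0.7]
    - [[0, 0, 0.004], 0.7]
    - [[0, 0, 0.004], 0.7]
    - [[0, 0, 0.004], 0.7]

```text
clock: 19.52
position: [0.5733, 0.0803, 0.1244]
tool_rot: [3.141, 0.001, 2.851]
force: [-0.9, -0.1, 6.4]
grip_width: 0.0528
```

>>> servo_tool:
  targets:
    - [[0, 0, 0.004], 0.8]
    - [[0, 0, 0.004], 0.8]
    - [[0, 0, 0.005], 0.8]
    - [[0, 0, 0.004], 0.8]
    - [[0, 0, 0.005], 0.8]
    - [[0, 0, 0.004], 0.8]
    - [[0, 0, 0.005], 0.8]
    - [[0, 0, 0.004], 0.8]
    - [[0, 0, 0.005], 0.8]
    - [[0, 0, 0.004], 0.8]
    - [[0, 0, 0.004], 0.8]

```text
clock: 20.9
position: [0.5734, 0.0804, 0.122]
tool_rot: [3.141, 0.0, 2.083]
force: [-0.3, -0.1, 5.1]
grip_width: 0.0528
```

>>> servo_tool:
  targets:
    - [[0, 0, 0.004], 0.8]
    - [[0, 0, 0.004], 0.8]
    - [[0, 0, 0.005], 0.8]
    - [[0, 0, 0.004], 0.8]
    - [[0, 0, 0.005], 0.8]
    - [[0, 0, 0.004], 0.8]
    - [[0, 0, 0.005], 0.8]
    - [[0, 0, 0.004], 0.8]
    - [[0, 0, 0.005], 0.8]
    - [[0, 0, 0.004], 0.8]
    - [[0, 0, 0.004], 0.8]

```text
clock: 22.28
position: [0.5734, 0.0802, 0.1196]
tool_rot: [3.141, -0.0, 1.315]
force: [0.6, -0.2, 3.8]
grip_width: 0.0527
```

>>> servo_tool:
  targets:
    - [[0, 0, 0.004], 0.7]
    - [[0, 0, 0.004], 0.7]
    - [[0, 0, 0.004], 0.7]
    - [[0, 0, 0.004], 0.7]
    - [[0, 0, 0.004], 0.7]
    - [[0, 0, 0.004], 0.6]
    - [[0, 0, 0.003], 0.4]
    - [[0, 0, 0.002], 0.3]
    - [[0, 0, 0], 0]
    - [[0, 0, 0], 0]

```text
clock: 23.52
position: [0.5735, 0.0801, 0.1182]
tool_rot: [3.141, -0.0, 0.898]
force: [0.5, -0.1, 4.5]
grip_width: 0.053
```

```bash
python3 - <<'E'
from h import *
s=bot.observe();y=np.degrees(s["tool_rot"][2]);print("A",95+y-144.9,s["position"],s["force"],s["moment"],s["qpos"].round(2))
E
```

```text
A 1.5565161642388716 [0.57348269 0.08012667 0.11823122] [ 0.53546379 -0.13721917  4.52482559] [-0.21482761 -0.01168231 -0.21482609] [-0.65  0.68  0.6   1.84 -0.53  0.78 -0.43]
```

>>> servo_tool:
  targets:
    - [[0, 0, 0.002], 0.2]
    - [[0, 0, 0], 0.2]
    - [[0, 0, 0], 0.1]
    - [[0, 0, 0], 0]
    - [[0, 0, 0], 0]

```text
clock: 24.15
position: [0.5733, 0.0805, 0.1181]
tool_rot: [3.141, -0.001, 0.855]
force: [0.1, 0.7, 5.8]
grip_width: 0.053
```

```bash
python3 - <<'E'
from h import *
s=bot.observe();y=np.degrees(s["tool_rot"][2]);print("A",95+y-144.9,s["position"],s["force"],s["moment"])
E
```

```text
A -0.9034927989648907 [0.57332252 0.08050868 0.11807291] [0.09492482 0.65768435 5.80232973] [0.17023764 0.09661592 0.06591626]
```

Now at the stop. I'll open the gripper, then rise.

>>> servo_tool:
  targets:
    - [[0, 0, 0], 0]
    - [[0, 0, 0], 0]
    - [[0, 0, 0], 0]
    - [[0, 0, 0], 0]
    - [[0, 0, 0], 0]
    - [[0, 0, 0], 0]
  gripper: 1

```text
clock: 24.9
position: [0.5731, 0.0803, 0.1178]
tool_rot: [-3.142, 0.0, 0.855]
force: [0.2, -1.0, 0.1]
grip_width: 0.0858
```

>>> servo_tool:
  targets:
    - [[0, 0, -0.3], 0]
    - [[0, 0, -0.8], 0]
    - [[0, 0, -0.8], 0]
    - [[0, 0, -0.8], 0]
    - [[0.5, 0, 0], 0]
    - [[0.5, 0, 0], 0]
    - [[0, 0, 0], 0]
    - [[0, 0, 0], 0]

```text
clock: 25.9
position: [0.6056, 0.1173, 0.2534]
tool_rot: [3.141, 0.0, 0.854]
force: [0.4, -0.0, -0.1]
grip_width: 0.0855
```

```bash
python3 - <<'E'
from h import *
s=bot.observe();print(s["position"],s["force"])
c=bot.get_calibration("wrist")
i=bot.grab_frame("wrist");cv2.imwrite("pics/w8.png",i);np.save("w8.npy",c);hexc(i,.147,c,(200,100,440,385))
d=bot.grab_frame("side");cv2.imwrite("pics/s8.png",cv2.resize(d[200:310,250:410],(640,440),interpolation=cv2.INTER_CUBIC))
E
```

```text
[0.60562174 0.11732692 0.25340003] [ 0.38990599 -0.02939195 -0.11567715]
hole 1833.5 ((315.7181701660156, 258.349609375), (46.011199951171875, 50.88517379760742), 89.4819564819336) [0.5728 0.0801 0.147 ]
```

View pics/w8.png

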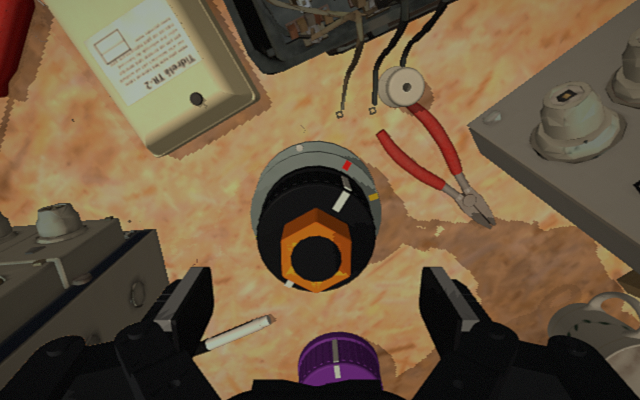

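View pics/s8.png

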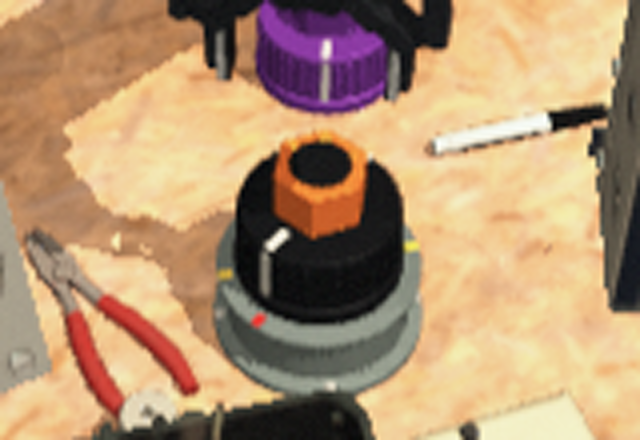

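```bash
python3 - <<'E'
from h import *
c=np.load("w8.npy",allow_pickle=True).item()
a=plane("wrist",341.5,201,.113,c);b=plane("wrist",315.7,258.35,.147,c);v=a-b;print("cap x yaw",np.degrees(np.arctan2(v[1],v[0])),np.hypot(*v[:2]))
r=plane("wrist",347.5,166,.055,c);print("red",r,np.degrees(np.arctan2(r[1]-b[1],r[0]-b[0])))
s=bot.observe();print(s["clock"],s["qd"].round(3))
print(bot.job_done())
E
```

```text
cap x yaw 17.77419793055284 0.04137945190373598
red [0.63034165 0.09929814 0.055     ] 18.420458243064285
26.0 [ 0.001  0.002 -0.004 -0.001 -0.002 -0.001 -0.   ]
the job is handed in; nothing more can be done
None
```

I closed the canister and handed the job in at 26.0 s of the 72 s allowed. No verdict was reported.

- **On the ridges:** I set the cap on at about A = 95°. Contact showed as about 10 N, at the expected height.
- **Thread start:** I turned it back to about A = 140° and lowered it into the thread start. I then let go, and it sat there by itself with the white mark at the yellow mark.
- **Screwed home:** I took hold again and turned it clockwise to A ≈ −0.9°, against the stop. By the tool height the rim was then about 57 mm above the bench.

**Last checks:**
- The cap's white mark lies at about 17.8° in the world frame, against 18.4° for the red mark in the same picture (19.8° measured earlier), so within about 2°.
- The hexagon centre is within about 1 mm of the canister axis.
- In the pictures the cap is upright, and the gripper is clear and reads no force.
- I saw no contact with the bystanders during the job, but I did not measure their positions again at the end.

**Disagreement between cameras:** the scene and side cameras put the canister 3–5 mm away from where the wrist camera did. I used the wrist values, which matched each other from two views, and the cap went on without side force.

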